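# Open the sunken water valve on the balcony ledge with the T-key

### The job

Turn the water on for the balcony tap: take the T-key from its holder, lower it down the shaft of the valve box until its socket sits fully over the square spindle, and turn it anticlockwise until the valve is fully open against its stop. Feel for the fit with a light hand: do not ram, drop or strain the key, the spindle, the box or the holder. Then draw the key out, stand it back down in its holder and let go; leave everything else on the ledge where it is.

Things in the scene. Friction and masses are not known exactly. Their poses are not given: they have to be found in the camera images.
- key_grip (a point): centre of the cross bar of the steel T-key (0.4 kg), which at first stands upright and loose in its holder. Axes: x along the bar, z up the shank. Bar 130 mm long, 14 mm wide, 16 mm high, red grips (18 x 20 mm) on the outer 32 mm of each end; 14 mm round shank with a 21 mm collar under the bar. The socket's lower rim is 160 mm below this point
- key_mouth (a point): centre of the lower rim of the T-key's square box socket, 160 mm below key_grip; same axes. Socket 27 x 27 mm outside, 32 mm high, sides parallel to the bar's; its square hole is 18 mm wide and 20 mm deep
- valve_box: grey precast valve box fixed to the ledge, 150 x 150 mm, 140 mm high, with a round vertical shaft of 50 mm bore down its middle, open at the top. Origin under its centre, x and y along its sides, z up
- shaft_mouth (a point): centre of the shaft's open top, 140 mm above the ledge. At its foot stands an upright greased brass spindle, 16 mm square, within 1 mm of the shaft's centre line; its top, 94 mm below this point, is drawn in to a 12 mm round nose over the last 4 mm, so a socket out of line rests about 2 to 4 mm below the top. Gland at 120 mm. Fully seated, the key's mouth is 114 mm below this point
- spindle (a joint): turn of the square valve spindle, rad: 0 shut, 1.571 fully open at a fixed stop; opens anticlockwise from above. Starts a little open, turns stiffly (0.2 N m), stays put; the key has about 8 degrees of play each side. Which way the square's sides face is not measured and can be any: rest the key lightly on it and turn bit by bit until it drops over
- holder: grey plastic key holder fixed to the ledge: upright round sleeve, 82 mm high, 42 mm bore from 66 mm height down, flared to 58 mm bore at the rim, on a foot 84 mm across. Origin under its centre, z up
- holder_floor (a point): centre of the holder's inside floor, 8 mm above the ledge, on which the key's socket stands; the inside of the sleeve rises 74 mm from it
- shaft_cover: round cast cover of the valve box, 90 mm across, 10 mm thick (14 mm with its lifting bar), lifted off and lying flat on the ledge; origin under its centre; leave it where it lies
- kimchi_container: beige plastic kimchi container with side latches, 182 x 276 x 141 mm, 2.2 kg; origin under its centre; leave it
- jar: brown glazed jar with lid, 168 mm across, 192 mm high; origin under its centre; leave it
- ladle: steel ladle lying on the ledge, bowl 88 mm across, handle reaching 260 mm from the bowl's centre along its -x; origin under the bowl's centre; leave it
- cutting_board: white plastic cutting board, 200 x 300 x 10 mm, lying flat; origin under its centre; leave it
- bamboo_paddle: bamboo paddle, about 245 mm long, 62 mm wide, 8 mm thick, lying on the cutting board; leave it
- scrub_brush: blue scrubbing brush, 150 x 50 x 38 mm, lying bristles down; origin under its centre; leave it

How it is judged:
On the way, in this order (a step that is already met when the one before it is completed fails the run):
1. the key's socket sits fully over the valve's square (z of key_mouth in the frame of shaft_mouth below -0.109 m and horizontal distance between key_mouth and shaft_mouth below 0.006 m), for 0.2 s.
2. the valve is turned fully open with the key on it (all of step 1 and value of joint spindle above 1.47 rad), for 0.2 s.
At the end, for the whole second after the job is handed in: The valve spindle is at least 1.47 rad open (full is 1.571); the key stands released and at rest in its holder, its socket within 5 mm of the holder's floor and 6 mm of its centre, tilted less than 0.1 rad; nothing else has been moved (value of joint spindle above 1.47 rad and horizontal distance between key_mouth and holder_floor below 0.006 m and z of key_mouth in the frame of holder_floor below 0.005 m and angle between key_grip's own z axis and vertical below 0.1 rad and linear speed of key below 0.02 m/s); the robot touches nothing.
It fails at once if the key is forced hard down or round on the spindle's tip (over 60 N) (contact force between key and spindle_c1 above 60 N).
It fails at once if the key strains the spindle, as by forcing it past its stop (contact forces on it over 250 N in sum) (contact force between key and valve above 250 N).
It fails at once if the key is rammed into the valve box or the holder with more than 150 N (contact force between key and valve_box above 150 N or contact force between key and holder above 150 N).
It fails at once if the key is dropped into the holder instead of being lowered (faster than 0.5 m/s inside it) (horizontal distance between key_mouth and holder_floor below 0.02 m and z of key_mouth in the frame of holder_floor below 0.06 m and linear speed of key above 0.5 m/s).
It fails at once if another thing on the ledge is moved by more than 20 mm (distance of any of shaft_cover, kimchi_container, jar, ladle, cutting_board, bamboo_paddle, scrub_brush from where it was at the start of the episode above 0.02 m).
It also fails if it takes over 67 s, if anything falls off the work surface, if the arm or the gripper's body presses on something with over 40 N, if the wrist force passes 120 N, or if a joint passes its speed limit or range.

### The arm

A 7-joint arm with a two-finger parallel gripper is mounted at the origin on the work surface. World frame = base frame: x ahead of the robot, y to its left, z up, the work surface at z = 0. Lengths are in m, angles in rad, forces in N, time in s.
With the tool pointing down it reaches from about 0.4 to 0.85 m from the base axis. Payload 10.4 kg.
Tool frame: the origin (TCP) lies at the very end of the fingers, on their centre line; the grasp point (between the pads) lies 19 mm behind it; z points along the fingers, y is the line along which they close (so a half turn about z gives the same grasp; the last joint's range is limited). The gripper opens to 85 mm and grips with 20 to 120 N. Pads are 22 mm wide; open, the fingers measure 114 mm over their backs; the gripper's body (76 mm by 85 mm) begins 54 mm behind the grasp point. The pads swing forward as they close: fully open they stand 13 mm farther back than shut.
Start: joints at [1.146, 0.332, -0.065, 1.46, 0.022, 1.35, -0.088], TCP at [0.244, -0.575, 0.231] pointing down, gripper open.
Joint ranges: [-2.6, 2.6], [-0.5, 2.12], [-1.47, 1.34], [0.16, 2.42], [-1.27, 4.41], [0.06, 2.06], [-2.6, 2.6]. Speed limits (rad/s): [2.22, 2.22, 2.79, 2.79, 3.14, 3.14, 3.14].

### API

Orientations are given as a rotation vector (axis times angle).
In Python, from cell import r, cams, models gives the robot as it stands.
- The arm moves only by the shell command python3 -m creep 'ROWS' [OPENING] [FORCE]. ROWS is JSON, a list of rows, each a list of 4 numbers: the shift along the tool's x, y, z normalised to -1 to 1, where 1 is 0.15 m, then the turn about the tool's z normalised to -1 to 1, where 1 is 360 degrees. A call has 1 to 20 rows; each row is the pose to reach, as a shift and turn from the pose commanded when the call began, along the tool's axes at that moment, turning the shorter way round; what a row does not reach only later rows make up. A row lasts 1/12 s, in which the tool goes at most 41.7 mm and 7.16 degrees, less where a joint would pass 70% of its speed; a pose out of reach is approached as far as the arm can. A call with a number of a shift or a turn outside -1 to 1 is refused whole. A call with a gripper value outside its range is refused whole. OPENING is the opening, from 0 (shut) to 1 (fully open), set as the call begins (- or left out, the last holds). The fingers move at their own pace and stop on an object; FORCE is the grip in N (left out, the last holds). Time passes only in rows, so rows that repeat a pose let the fingers close. It gives the time, the measured TCP pose, the force, the opening and the grip force at its end, in the units of the state.
- r.get_state(): the state, without advancing time (a new reading comes with each control period).
- cams.grab_frame(name): name is "scene" or "top" or "wrist"; returns a dict with "color" (420x560x3 uint8, red, green, blue), "z_map" (420x560 float32, m along the optical axis (not along the pixel's ray), 0 where there is no reading), "K" (3x3 intrinsics, pixels), "T" (4x4, takes a point from camera to world coordinates); the wrist camera has in their place "tool_from_camera" (4x4, takes a point from camera to tool coordinates, whose origin is the TCP and whose axes are the flange's). Camera axes: x right, y up, looking along -z (the intrinsics and any distortion apply to the point x, -y, -z); pixel columns grow to the right and rows downward; lengths in m; the calibration is good to about 2 mm. A picture is of the moment at which its call begins: read the wrist's pose just before it.
- r.job_done(): hands the job in; it is judged then, once.
Trained networks look in a picture, given as the dict that the camera call returned (one of the last four; its "shot" number tells which), for a name from the list of things; names that differ only in an ending like _2 or _b are one class to them, and where a whole thing is asked for, a point or a joint stands for the part that bears it (a point fixed in the world has none). Each returns a list of dicts, best first, with "p" (0 to 1); they miss things now and then, are a little off and sometimes report something else, mostly with a low value. They report only what shows in the picture. A call takes as long as a camera call.
- models.masks_of(picture, label): "mask" (420x560 bool, what is visible of it) and "pixel" ([column, row] in pixels, amid what is visible of it).
- models.place_of(picture, label): "pixel" ([column, row] in pixels: a listed point, or the origin of a listed thing).
The state is a dict: "time_s": time; "q": joint angles; "dq": joint speeds; "tau": joint torques, N m; "ee_pos": TCP position; "orientation": TCP orientation; "force": force on the tool from outside, world axes, zero at the start; "torque": the same for the moment, N m; "finger_gap": finger opening in m; "grip_force": force on a finger pad.
Only numpy, scipy, OpenCV 4.12 (cv2) and the standard library are available. Lean on these libraries where they do the work, as an engineer would, in place of code of your own. Each camera call takes 0.05 s, during which the arm holds its last target. There are 200 camera calls.

## Working session

There is one attempt and no reset: what is moved stays moved. The work goes in short steps, Python scripts to look and compute and a shell command to move; the robot and the scene stay as the last step left them, time stands still between calls to the robot, and variables do not carry over. Pictures are saved under pics/ and viewed, at most 10 in all, crops included, and the job is handed in when it is done.

```bash
ls; mkdir -p pics; cat > h.py <<'E'
import numpy as np, cv2
from cell import r, cams, models
from scipy.spatial.transform import Rotation as R
def T_of(f,st):
    if 'T' in f: return np.array(f['T'])
    T=np.eye(4);T[:3,:3]=R.from_rotvec(st['orientation']).as_matrix();T[:3,3]=st['ee_pos']
    return T@np.array(f['tool_from_camera'])
def ray(f,T,px):
    K=np.array(f['K']);d=np.linalg.inv(K)@[px[0],px[1],1]
    d=np.array([d[0],-d[1],-d[2]]); return T[:3,3],T[:3,:3]@d
def at_z(f,T,px,z):
    o,d=ray(f,T,px); return o+d*(z-o[2])/d[2]
def cloud(f,T):
    z=f['z_map'];v,u=np.mgrid[:z.shape[0],:z.shape[1]];K=np.array(f['K'])
    p=np.stack([(u-K[0,2])/K[0,0]*z,-(v-K[1,2])/K[1,1]*z,-z],-1)
    return p@T[:3,:3].T+T[:3,3]
def save(f,n): cv2.imwrite('pics/'+n,f['color'][:,:,::-1])
E
python3 - <<'E'
from h import *
st=r.get_state(); print({k:np.round(v,3) for k,v in st.items()})
ims=[]
for c in ['scene','top']:
    f=cams.grab_frame(c);T=T_of(f,st);ims.append(f['color']);P=cloud(f,T)
    print(c,'cam',T[:3,3].round(2))
    for l,z in [('key_grip',None),('shaft_mouth',.14),('holder_floor',.008),('holder',0),('valve_box',0)]:
        for d in models.place_of(f,l)[:1]:
            u,v=map(int,np.round(d['pixel'])); print(l,d['p'],d['pixel'],'depthpt',P[v,u].round(3), 'z', at_z(f,T,d['pixel'],z if z is not None else .16).round(3))
im=np.hstack([cv2.resize(i,None,fx=.714,fy=.714) for i in ims])
cv2.imwrite('pics/a.png',im[:,:,::-1])
E
```

```text
pics
{'time_s': np.float64(0.0), 'q': array([ 1.146,  0.333, -0.065,  1.461,  0.022,  1.35 , -0.088]), 'dq': array([-0.001,  0.001, -0.001, -0.   , -0.001,  0.   ,  0.001]), 'tau': array([-1.0000e-03, -6.2545e+01,  4.9000e-02, -3.9161e+01,  1.6000e-02,
        1.0000e-02,  0.0000e+00]), 'ee_pos': array([ 0.244, -0.575,  0.231]), 'orientation': array([-3.077e+00, -6.270e-01,  1.000e-03]), 'force': array([ 0.559, -0.268,  0.779]), 'torque': array([ 0.018, -0.014,  0.024]), 'grip_force': np.float64(0.0), 'finger_gap': np.float64(0.085)}
scene cam [1.08 0.83 0.95]
key_grip 0.7 [270.8, 163.3] depthpt [ 0.435 -0.405  0.011] z [ 0.539 -0.208  0.16 ]
shaft_mouth 0.7 [344.7, 214.1] depthpt [0.443 0.11  0.125] z [0.455 0.122 0.14 ]
holder_floor 0.96 [277.3, 196.5] depthpt [ 0.535 -0.169  0.037] z [ 0.518 -0.198  0.008]
holder 0.59 [275.3, 200.8] depthpt [ 0.543 -0.171  0.015] z [ 0.532 -0.187 -0.   ]
valve_box 0.97 [336.0, 248.6] depthpt [0.525 0.185 0.077] z [0.475 0.127 0.   ]
top cam [ 0.32 -0.01  1.54]
key_grip 0.82 [357.1, 218.3] depthpt [ 0.52  -0.186  0.176] z [ 0.521 -0.188  0.16 ]
shaft_mouth 0.62 [239.5, 244.8] depthpt [0.472 0.135 0.021] z [0.46  0.125 0.14 ]
holder 0.75 [351.0, 224.9] depthpt [ 0.519 -0.185  0.044] z [ 0.526 -0.19   0.   ]
valve_box 0.66 [246.3, 247.6] depthpt [0.461 0.116 0.037] z [0.466 0.118 0.   ]
```

View pics/a.png

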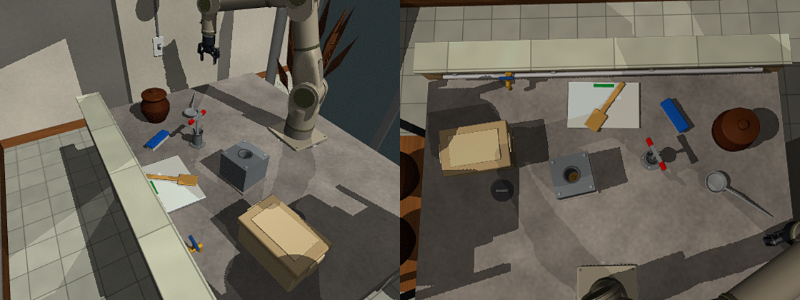

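```bash
cat >> h.py <<'E'
def to(x,y,z,yaw=None):
    "row needed to bring TCP to world x,y,z with tool-x yaw (deg)"
    st=r.get_state();M=R.from_rotvec(st['orientation']).as_matrix()
    d=M.T@(np.array([x,y,z])-st['ee_pos']); y0=np.degrees(np.arctan2(M[1,0],M[0,0]))
    t=0 if yaw is None else -((yaw-y0+180)%360-180)/360
    print('row',(d/.15).round(3),round(t,4),'yaw now',round(y0,2),'tilt',np.degrees(np.arccos(-M[2,2])).round(2))
def bar(f,T,zlo=.155,zhi=.185,c=(.522,-.188)):
    P=cloud(f,T).reshape(-1,3);s=(abs(P[:,2]-(zlo+zhi)/2)<(zhi-zlo)/2)&(np.hypot(*(P[:,:2]-c).T)<.085)
    q=P[s];m=cv2.minAreaRect((q[:,:2]*1000).astype(np.float32)); vals=np.linalg.eigh(np.cov(q[:,:2].T))[1][:,1]
    print('bar n',s.sum(),'rect',m,'pca yaw',np.degrees(np.arctan2(vals[1],vals[0])),'mean',q.mean(0).round(4),'ztop',np.percentile(q[:,2],90).round(4))
E
python3 - <<'E'
from h import *
f=cams.grab_frame('top');bar(f,T_of(f,0))
f=cams.grab_frame('wrist');print(np.array(f['tool_from_camera']).round(3),np.array(f['K']).round(0)); to(.46,.124,.35)
E
```

```text
bar n 348 rect ((527.1673583984375, -188.33160400390625), (131.41314697265625, 19.618284225463867), 26.699710845947266) pca yaw -153.58019924002136 mean [ 0.5263 -0.1881  0.1756] ztop 0.1809
[[-0.     0.947  0.321  0.083]
 [ 1.     0.     0.001 -0.001]
 [ 0.001  0.321 -0.947 -0.143]
 [ 0.     0.     0.     1.   ]] [[321.   0. 284.]
 [  0. 321. 206.]
 [  0.   0.   1.]]
row [ 3.146 -3.728 -0.791] 0 yaw now 23.02 tilt 0.01
```

```bash
for i in 1; do python3 -m creep '[[0.65,-0.93,-0.12,0],[0.65,-0.93,-0.12,0],[0.65,-0.93,-0.12,0],[0.65,-0.93,-0.12,0],[0.65,-0.93,-0.12,0]]'; python3 -m creep '[[0.65,-0.93,-0.12,0],[0.65,-0.93,-0.12,0],[0.65,-0.93,-0.12,0],[0.65,-0.93,-0.12,0],[0.65,-0.93,-0.12,0]]'; python3 -m creep '[[0.65,-0.93,-0.12,0],[0.65,-0.93,-0.12,0],[0.65,-0.93,-0.12,0],[0.65,-0.93,-0.12,0],[0.65,-0.93,-0.12,0]]'; python3 -m creep '[[0.65,-0.93,-0.12,0],[0.65,-0.93,-0.12,0],[0.65,-0.93,-0.12,0],[0.65,-0.93,-0.12,0],[0.65,-0.93,-0.12,0]]';done
python3 - <<'E'
from h import *
st=r.get_state();print(st['q'].round(2),st['dq'].round(3).max(),st['ee_pos'])
f=cams.grab_frame('wrist');st=r.get_state();f=cams.grab_frame('wrist');T=T_of(f,st);print('cam',T[:3,3])
for l in ['shaft_mouth','valve_box']:
  for d in models.place_of(f,l)[:1]: print(l,d,at_z(f,T,d['pixel'],.14))
P=cloud(f,T); np.savez('w.npz',P=P,T=T,z=f['z_map'],K=f['K'],c=f['color'])
save(f,'b.png')
K=np.array(f['K']); p=np.linalg.inv(T)@[.46,.124,.05,1];u,v=K[0,0]*p[0]/-p[2]+K[0,2],K[1,1]*-p[1]/-p[2]+K[1,2];print(u,v)
E
```

```text
time_s: 1.12
ee_pos: [0.2826, -0.4029, 0.2507]
orientation: [3.076, 0.637, 0.002]
force: [0.4, -1.2, 0.6]
finger_gap: 0.0852
grip_force: 0.0
time_s: 1.53
ee_pos: [0.317, -0.2364, 0.2687]
orientation: [3.074, 0.638, 0.002]
force: [0.3, -0.0, 0.6]
finger_gap: 0.0855
grip_force: 0.0
time_s: 1.95
ee_pos: [0.3515, -0.0694, 0.2867]
orientation: [3.074, 0.639, 0.003]
force: [0.5, 0.3, 1.2]
finger_gap: 0.0854
grip_force: 0.0
time_s: 2.37
ee_pos: [0.3857, 0.0979, 0.3046]
orientation: [-3.076, -0.64, -0.005]
force: [-0.6, -0.4, 0.1]
finger_gap: 0.0858
grip_force: 0.0
[ 0.69 -0.26 -0.86  1.84 -0.2   1.47 -1.29] 0.047 [0.38566867 0.09791151 0.30463963]
cam [0.46082277 0.12894436 0.4474304 ]
shaft_mouth {'pixel': [291.8, 101.5], 'p': 0.85} [0.46120605 0.12091867 0.14      ]
valve_box {'pixel': [287.2, 98.9], 'p': 0.64} [0.46159905 0.12566407 0.14      ]
287.12605322466146 100.65242739096006
```

View pics/b.png

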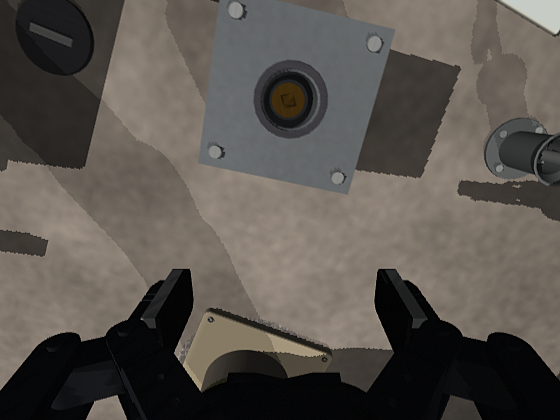

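```bash
python3 - <<'E'
from h import *
d=np.load('w.npz');P=d['P'];T=d['T'];c=d['c'];f={'K':d['K']}
# rim: points on top face z~.14
z=P[:,:,2]
s=abs(z-.14)<.006
q=P[s];q=q[np.hypot(q[:,0]-.46,q[:,1]-.123)<.1];print('box top',cv2.minAreaRect((q[:,:2]*1000).astype(np.float32)),np.median(q[:,2]))
# hole: low-depth pixels near centre
hole=((z<.125)&(np.hypot(P[:,:,0]-.46,P[:,:,1]-.123)<.035)).astype(np.uint8)
print('gland/spindle z', [P[v,u].round(3) for u,v in [(289,99),(289,110),(280,99)]])
pix=np.array([at_z(f,T,(u,v),.14)[:2] for v,u in np.argwhere(s) if abs(u-290)<60 and abs(v-99)<50])
im=cv2.resize(c[50:150,240:340],None,fx=6,fy=6,interpolation=cv2.INTER_CUBIC)
im=np.clip(im.astype(float)*2.,0,255).astype(np.uint8)
cv2.imwrite('pics/c.png',im[:,:,::-1])
E
```

```text
box top ((461.64898681640625, 123.2539291381836), (150.65904235839844, 150.6521759033203), 11.411637306213379) 0.1406320800063913
gland/spindle z [array([0.463, 0.123, 0.045]), array([0.451, 0.117, 0.024]), array([0.458, 0.133, 0.022])]
```

View pics/c.png

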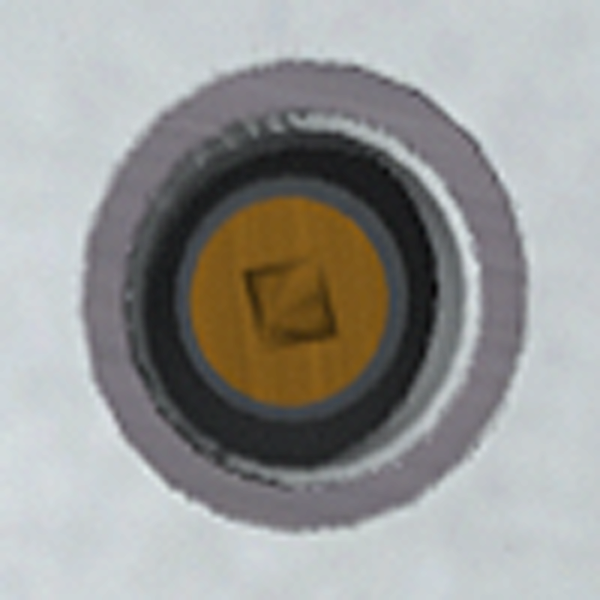

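```bash
python3 - <<'E'
from h import *
d=np.load('w.npz');T=d['T'];f={'K':d['K']}
C=[(245,270),(322,262),(338,337),(268,345)]
w=np.array([at_z(f,T,(240+(a-2.5)/6,50+(b-2.5)/6),.042)[:2] for a,b in C])
print(w.round(4),w.mean(0))
for i in range(4):
    e=w[(i+1)%4]-w[i];print(np.hypot(*e)*1000,np.degrees(np.arctan2(e[1],e[0]))%90)
# 26.5 bar; grasp TCP
to(.527,-.188,.30,26.5)
E
```

```text
[[0.4631 0.134 ]
 [0.4706 0.1206]
 [0.4588 0.1118]
 [0.4518 0.1241]] [0.46108967 0.12263203]
15.375768224521432 29.01471517567844
14.613093662642992 36.681503506359604
14.154506258987027 29.64610037932698
14.978098729507947 41.23990457415294
row [0.148 2.074 0.021] -0.0098 yaw now 22.97 tilt 0.03
```

```bash
python3 -m creep '[[0.05,0.69,0,-0.0098],[0.05,0.69,0,-0.0098],[0.05,0.69,0,-0.0098]]' >/dev/null; python3 -m creep '[[0.09,0.7,0,0],[0.09,0.7,0,0],[0.09,0.7,0,0]]' >/dev/null;  python3 -m creep '[[0.14,0.69,0,0],[0.14,0.69,0,0],[0.14,0.69,0,0],[0.14,0.69,0,0],[0.14,0.69,0,0]]'
python3 - <<'E'
from h import *
f=cams.grab_frame('wrist');st=r.get_state();f=cams.grab_frame('wrist');T=T_of(f,st);print(st['ee_pos'],st['q'].round(2))
bar(f,T); to(.527,-.188,.19,26.5); save(f,'d.png')
for l in ['key_grip','holder_floor','holder']:
  for d in models.place_of(f,l)[:1]: print(l,d,at_z(f,T,d['pixel'],.168))
P=cloud(f,T).reshape(-1,3);s=(abs(P[:,2]-.082)<.004)&(np.hypot(P[:,0]-.527,P[:,1]+.188)<.05)
print('rim',s.sum(),cv2.minEnclosingCircle((P[s][:,:2]*1000).astype(np.float32)) if s.sum() else '')
E
```

```text
time_s: 3.48
ee_pos: [0.5559, -0.1751, 0.3017]
orientation: [-3.057, -0.715, 0.004]
force: [-0.6, 0.7, 0.9]
finger_gap: 0.0856
grip_force: 0.0
[ 0.5558224  -0.17357576  0.30246854] [ 0.77  0.28 -0.68  1.43  0.17  1.49 -1.01]
bar n 2454 rect ((527.9190673828125, -189.70236206054688), (131.736328125, 19.265745162963867), 26.785860061645508) pca yaw -153.48279374909768 mean [ 0.533  -0.1871  0.1766] ztop 0.1788
row [-0.217  0.006  0.754] 0.0001 yaw now 26.53 tilt 0.05
key_grip {'pixel': [281.8, 226.5], 'p': 0.62} [ 0.52643058 -0.18496068  0.168     ]
holder_floor {'pixel': [285.1, 183.3], 'p': 0.65} [ 0.56500886 -0.16915086  0.168     ]
holder {'pixel': [286.0, 183.7], 'p': 0.63} [ 0.56503739 -0.17003391  0.168     ]
rim 511 ((527.1051635742188, -189.9286346435547), 32.370906829833984)
```

View pics/d.png

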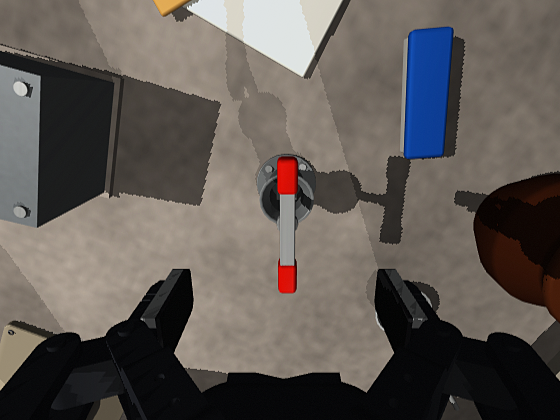

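```bash
python3 -m creep '[[-0.213,0.008,0.2,0],[-0.213,0.008,0.4,0],[-0.213,0.008,0.6,0],[-0.213,0.008,0.8,0],[-0.213,0.008,0.9,0],[-0.213,0.008,0.945,0],[-0.213,0.008,0.945,0],[-0.213,0.008,0.945,0],[-0.213,0.008,0.945,0]]';  python3 -m creep '[[0,0,0,0],[0,0,0,0],[0,0,0,0],[0,0,0,0],[0,0,0,0],[0,0,0,0],[0,0,0,0],[0,0,0,0],[0,0,0,0],[0,0,0,0],[0,0,0,0],[0,0,0,0]]' 0 70
python3 - <<'E'
from h import *
st=r.get_state();print(st['ee_pos'],st['force'],st['torque'],st['finger_gap'])
f=cams.grab_frame('scene');print('scene'); bar(f,T_of(f,0))
im=cv2.resize(f['color'][130:230,210:330],None,fx=5,fy=5,interpolation=cv2.INTER_CUBIC);cv2.imwrite('pics/e.png',im[:,:,::-1])
E
```

```text
time_s: 4.48
ee_pos: [0.5294, -0.188, 0.1633]
orientation: [3.056, 0.721, 0.003]
force: [0.1, -0.0, 0.5]
finger_gap: 0.0855
grip_force: 0.0
time_s: 5.48
ee_pos: [0.5288, -0.188, 0.1619]
orientation: [3.057, 0.721, 0.001]
force: [0.8, -1.0, 4.4]
finger_gap: 0.0123
grip_force: 71.2
[ 0.52881251 -0.18804019  0.16186502] [ 0.77285949 -0.97838373  4.37857529] [-0.26548937 -0.20891583 -0.00608244] 0.01225458174649395
scene
bar n 155 rect ((529.6978149414062, -185.95806884765625), (133.3074188232422, 38.277984619140625), 16.61451530456543) pca yaw -156.37522543455606 mean [ 0.5439 -0.175   0.1719] ztop 0.1798
```

View pics/e.png

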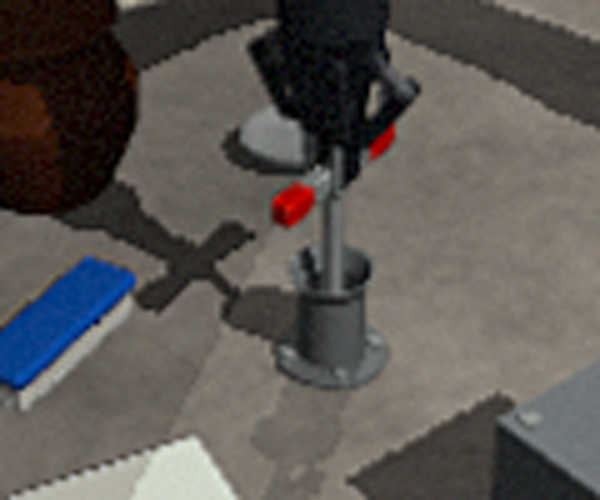

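```bash
python3 -m creep '[[0,0,-0.05,0],[0,0,-0.1,0],[0,0,-0.25,0],[0,0,-0.45,0],[0,0,-0.65,0],[0,0,-0.85,0],[0,0,-1,0],[0,0,-1,0],[0,0,-1,0]]';  python3 -m creep '[[0,0,-0.15,0],[0,0,-0.15,0],[0,0,-0.15,0]]'
python3 - <<'E'
from h import *
st=r.get_state();print(st['ee_pos'],st['force'],st['torque'],st['finger_gap'])
f=cams.grab_frame('wrist');st=r.get_state();f=cams.grab_frame('wrist');T=T_of(f,st)
dz=st['ee_pos'][2]-.1619
bar(f,T,.158+dz,.185+dz,(.529,-.188))
M=R.from_rotvec(st['orientation']).as_matrix()
P=(cloud(f,T).reshape(-1,3)-st['ee_pos'])@M
for n,s in [('shank',(P[:,2]>.05)&(P[:,2]<.1)),('socket',(P[:,2]>.118)&(P[:,2]<.158))]:
  q=P[s&(np.hypot(P[:,0],P[:,1])<.03)];print(n,len(q),q.min(0) if len(q) else '',q.max(0) if len(q) else '',q.mean(0))
save(f,'f.png')
to(.4617,.1233,.31,34)
E
```

```text
time_s: 6.28
ee_pos: [0.5287, -0.1877, 0.3123]
orientation: [3.057, 0.722, 0.001]
force: [0.8, 0.4, -4.7]
finger_gap: 0.012
grip_force: 70.1
time_s: 6.53
ee_pos: [0.5285, -0.1878, 0.3332]
orientation: [-3.057, -0.722, 0.0]
force: [0.2, -0.1, -4.7]
finger_gap: 0.0125
grip_force: 70.1
[ 0.52853636 -0.18776179  0.33317213] [ 0.24634265 -0.1350147  -4.70993675] [ 0.027297   -0.01491488 -0.00647411] 0.012483617674393228
bar n 9056 rect ((532.8928833007812, -184.13168334960938), (117.4224853515625, 38.7548828125), 15.834614753723145) pca yaw -153.47764364708198 mean [ 0.5411 -0.1802  0.3477] ztop 0.3496
shank 0   [nan nan nan]
socket 0   [nan nan nan]
row [ 0.532 -2.053  0.151] -0.0207 yaw now 26.56 tilt 0.13<stdin>:9: RuntimeWarning: Mean of empty slice.
  ret = um.true_divide(
```

View pics/f.png

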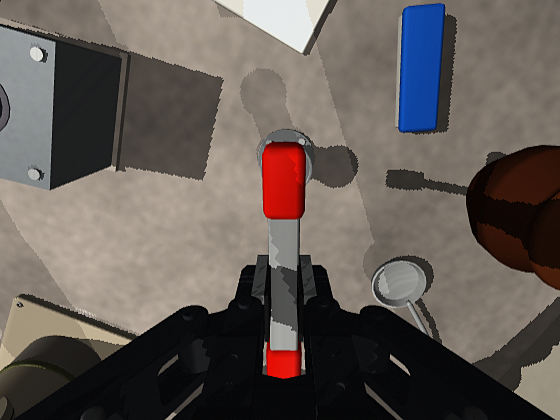

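```bash
python3 -m creep '[[0.09,-0.25,0,0],[0.18,-0.5,0,0],[0.25,-0.75,0,0],[0.36,-1,0,0],[0.36,-1,0,0]]' >/dev/null; python3 -m creep '[[0.1,-0.25,0,0],[0.15,-0.5,0,0],[0.17,-0.75,0,0],[0.17,-0.95,0,-0.01],[0.17,-1.05,0,-0.0207],[0.17,-1,0,-0.0207],[0.17,-1,0,-0.0207],[0.17,-1,0,-0.0207],[0.17,-1,0,-0.0207]]';python3 -m creep '[[0.17,-1,0,-0.0207]]' >/dev/null; python3 -m creep '[[0,0,0,0],[0,0,0,0]]'
python3 - <<'E'
from h import *
print(r.get_state()['q'].round(2))
f=cams.grab_frame('wrist');st=r.get_state();f=cams.grab_frame('wrist')
M=R.from_rotvec(st['orientation']).as_matrix();print(st['ee_pos'],M[:,2])
def tool(f): return (cloud(f,T_of(f,st))-st['ee_pos'])@M
P=tool(f);c=f['color'].astype(int);red=(c[:,:,0]>120)&(c[:,:,1]<60)
q=P[red&(P[:,:,0]<.1)&(abs(P[:,:,1])<.03)&(P[:,:,2]<.03)];print('red wrist',len(q),np.percentile(q,[1,50,99],axis=0).round(4))
for cam in ['scene','top']:
  f=cams.grab_frame(cam);P=tool(f);c=f['color'].astype(int);red=(c[:,:,0]>110)&(c[:,:,1]<60)
  n=np.hypot(P[:,:,0],P[:,:,1])<.1
  q=P[red&n&(abs(P[:,:,2])<.04)];print(cam,'red',len(q),np.percentile(q,[1,50,99],axis=0).round(4) if len(q) else '')
  for lo,hi in [(.02,.06),(.06,.1),(.1,.12),(.127,.16)]:
    q=P[(np.hypot(P[:,:,0],P[:,:,1])<.03)&(P[:,:,2]>lo)&(P[:,:,2]<hi)]
    if len(q): print(lo,len(q),q.mean(0).round(4),q.max(0).round(4),q.min(0).round(4))
  print([models.place_of(f,l)[:1] for l in ['key_mouth','shaft_mouth']])
  if cam=='scene': T=T_of(f,st);np.savez('s.npz',c=f['color'],T=T,K=f['K'],M=M,p=st['ee_pos'],z=f['z_map'])
E
```

```text
time_s: 7.3
ee_pos: [0.4969, 0.0125, 0.3333]
orientation: [3.004, 0.918, -0.001]
force: [-0.1, -1.0, -3.7]
finger_gap: 0.0119
grip_force: 70.1
[ 0.67  0.07 -0.82  1.58  0.05  1.51 -1.13]
[0.49726943 0.01058892 0.33317211] [-9.46812645e-04 -5.69212428e-04 -9.99999390e-01]
red wrist 3457 [[-0.0509 -0.0097 -0.018 ]
 [ 0.0456 -0.002  -0.0164]
 [ 0.064   0.0054 -0.0127]]
scene red 58 [[-0.0532 -0.0091 -0.0163]
 [ 0.053  -0.0056 -0.0125]
 [ 0.0658  0.006   0.0029]]
0.02 51 [ 0.0036 -0.0007  0.0401] [0.009  0.0077 0.0591] [-0.0046 -0.0069  0.0203]
0.06 48 [ 0.0042 -0.0003  0.0795] [0.0097 0.0069 0.1   ] [-0.0013 -0.0063  0.0603]
0.1 24 [0.0036 0.0006 0.1101] [0.0073 0.0095 0.1191] [-0.0019 -0.0061  0.1019]
0.127 74 [ 0.0086 -0.0013  0.1414] [0.0172 0.0154 0.156 ] [-0.0175 -0.0124  0.1273]
[[{'pixel': [315.4, 186.8], 'p': 0.77}], [{'pixel': [341.9, 215.9], 'p': 0.73}]]
top red 0 
[[], [{'pixel': [240.7, 242.7], 'p': 0.79}]]out of range; nothing moved
```

```bash
python3 - <<'E'
from h import *
to(.4622,.1236,.333,34)
E
```

```text
row [ 0.223 -0.764  0.006] -0.001 yaw now 33.65 tilt 0.02
```

```bash
python3 -m creep '[[0.06,-0.2,0,0],[0.12,-0.4,0,0],[0.18,-0.6,0,0],[0.22,-0.76,0,-0.001],[0.22,-0.76,0,-0.001],[0.22,-0.76,0,-0.001],[0.22,-0.76,0,-0.001]]'
python3 - <<'E'
from h import *
to(.4622,.1236,.26,34)
st=r.get_state();M=R.from_rotvec(st['orientation']).as_matrix()
f=cams.grab_frame('scene');P=(cloud(f,T_of(f,st))-st['ee_pos'])@M
for lo,hi in [(.04,.08),(.08,.12),(.127,.16)]:
    q=P[(np.hypot(P[:,:,0],P[:,:,1])<.03)&(P[:,:,2]>lo)&(P[:,:,2]<hi)]
    print(lo,len(q),q.mean(0).round(4),q.max(0).round(4),q.min(0).round(4))
f=cams.grab_frame('wrist');save(f,'g.png');T=T_of(f,st);P=cloud(f,T);q=P[abs(P[:,:,2]-.14)<.004];q=q[np.hypot(q[:,0]-.4617,q[:,1]-.1233)<.11];print(len(q),cv2.minAreaRect((q[:,:2]*1000).astype(np.float32)))
E
```

```text
time_s: 8.28
ee_pos: [0.4622, 0.1225, 0.334]
orientation: [3.004, 0.919, -0.0]
force: [0.0, -1.6, -4.4]
finger_gap: 0.012
grip_force: 70.1
row [ 0.004 -0.006  0.493] 0.0 yaw now 34.01 tilt 0.03
0.04 54 [ 0.0044 -0.0008  0.0602] [0.0095 0.0067 0.0792] [-0.0017 -0.0074  0.0401]
0.08 50 [ 0.0046 -0.0006  0.0988] [0.0084 0.0061 0.1188] [-0.0004 -0.0069  0.0803]
0.127 80 [ 0.01   -0.0016  0.1404] [0.0186 0.0143 0.1555] [-0.0131 -0.0128  0.1271]
14803 ((461.184814453125, 123.5149917602539), (150.4704132080078, 150.5048828125), 11.354029655456543)
```

View pics/g.png

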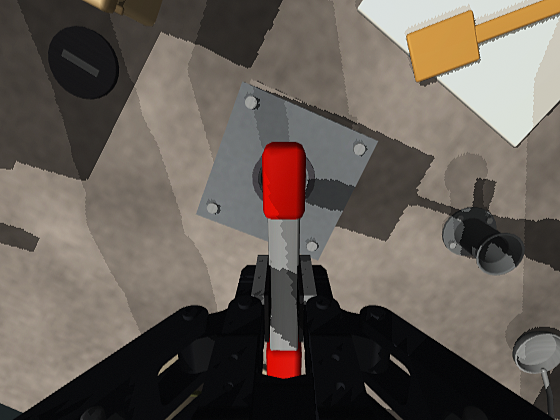

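```bash
python3 -m creep '[[0.004,-0.004,0.1,0],[0.004,-0.004,0.2,0],[0.004,-0.004,0.25,0],[0.004,-0.004,0.29,0],[0.004,-0.004,0.33,0],[0.004,-0.004,0.38,0]]';  python3 -m creep '[[0,0,0.07,0],[0,0,0.14,0],[0,0,0.21,0],[0,0,0.28,0],[0,0,0.35,0],[0,0,0.41,0],[0,0,0.45,0],[0,0,0.45,0],[0,0,0.45,0],[0,0,0.45,0]]'
```

```text
time_s: 8.88
ee_pos: [0.4625, 0.1241, 0.2771]
orientation: [3.004, 0.92, 0.001]
force: [-0.8, 0.4, -3.7]
finger_gap: 0.0118
grip_force: 70.0
time_s: 9.72
ee_pos: [0.4624, 0.1244, 0.21]
orientation: [3.004, 0.92, 0.001]
force: [-0.8, -0.8, -4.5]
finger_gap: 0.0119
grip_force: 70.0
```

```bash
python3 -m creep '[[0,0,0.02,0],[0,0,0.04,0],[0,0,0.06,0],[0,0,0.075,0],[0,0,0.08,0],[0,0,0.08,0]]'; python3 -m creep '[[0,0,0.004,0],[0,0,0.008,0],[0,0,0.012,0],[0,0,0.012,0]]' | grep -E 'pos|force'
```

```text
time_s: 10.22
ee_pos: [0.4619, 0.1242, 0.1973]
orientation: [-3.004, -0.92, 0.001]
force: [-0.3, 0.2, -3.8]
finger_gap: 0.0121
grip_force: 70.1
ee_pos: [0.462, 0.1242, 0.1957]
force: [0.4, -0.6, -3.5]
grip_force: 70.1
```

```bash
for i in 1; do python3 -m creep '[[0,0,0.005,0],[0,0,0.01,0],[0,0,0.015,0],[0,0,0.015,0]]' | grep -E 'pos|force:'; python3 -m creep '[[0,0,0.003,0],[0,0,0.007,0],[0,0,0.007,0]]' | grep -E 'pos|force:';done
```

```text
ee_pos: [0.462, 0.1242, 0.1933]
force: [1.0, -0.8, -3.9]
grip_force: 70.1
ee_pos: [0.462, 0.1242, 0.1924]
force: [0.4, 0.0, -4.8]
grip_force: 70.1
```

```bash
for i in 1; do python3 -m creep '[[0,0,0.005,0],[0,0,0.01,0],[0,0,0.015,0],[0,0,0.015,0]]' | grep -E 'pos|force:'; python3 -m creep '[[0,0,0.005,0],[0,0,0.01,0],[0,0,0.015,0],[0,0,0.015,0]]' | grep -E 'pos|force:';done
```

```text
ee_pos: [0.462, 0.1242, 0.19]
force: [-1.1, -0.3, -3.8]
grip_force: 70.1
ee_pos: [0.462, 0.1242, 0.1878]
force: [-0.3, -0.2, -3.5]
grip_force: 70.1
```

```bash
for i in 1; do python3 -m creep '[[0,0,0.006,0],[0,0,0.012,0],[0,0,0.018,0],[0,0,0.022,0],[0,0,0.022,0]]' | grep -E 'pos|force:'; python3 -m creep '[[0,0,0.005,0],[0,0,0.01,0],[0,0,0.013,0],[0,0,0.013,0]]' | grep -E 'pos|force:';done
```

```text
ee_pos: [0.462, 0.1242, 0.1845]
force: [-0.4, -0.7, -4.9]
grip_force: 70.1
ee_pos: [0.462, 0.1242, 0.1826]
force: [-0.1, 0.8, -4.7]
grip_force: 70.1
```

```bash
for i in 1; do python3 -m creep '[[0,0,0.004,0],[0,0,0.009,0],[0,0,0.009,0]]' | grep -E 'pos|force:'; python3 -m creep '[[0,0,0.005,0],[0,0,0.009,0],[0,0,0.009,0]]' | grep -E 'pos|force:';done
```

```text
ee_pos: [0.462, 0.1242, 0.1812]
force: [-1.0, -0.5, -4.4]
grip_force: 70.1
ee_pos: [0.462, 0.1242, 0.1799]
force: [-0.3, 0.2, -4.3]
grip_force: 70.1
```

```bash
for i in 1; do python3 -m creep '[[0,0,0.003,0],[0,0,0.006,0],[0,0,0.006,0]]' | grep -E 'pos|force:'; python3 -m creep '[[0,0,0.003,0],[0,0,0.006,0],[0,0,0.006,0]]' | grep -E 'pos|force:';done
```

```text
ee_pos: [0.4625, 0.1244, 0.1797]
force: [-1.2, -0.6, 4.3]
grip_force: 71.1
ee_pos: [0.463, 0.1246, 0.1796]
force: [-1.6, -0.7, 11.1]
grip_force: 72.1
```

```bash
python3 -m creep '[[0,0,-0.008,0],[0,0,-0.008,-0.008],[0,0,-0.008,-0.018],[0,0,-0.008,-0.03],[0,0,-0.008,-0.042],[0,0,-0.008,-0.054],[0,0,-0.008,-0.066],[0,0,-0.008,-0.078],[0,0,-0.008,-0.084],[0,0,-0.008,-0.084]]'; python3 -c "
from h import *
st=r.get_state();print(st['torque'].round(2));to(.462,.1242,.18)"
```

```text
time_s: 14.38
ee_pos: [0.4621, 0.1244, 0.1797]
orientation: [-2.658, -1.674, -0.0]
force: [-1.5, 0.2, 5.0]
finger_gap: 0.012
grip_force: 71.1
[ 0.22  0.55 -0.11]
row [-0.002  0.    -0.002] 0 yaw now 64.4 tilt 0.02
```

```bash
python3 -m creep '[[0,0,-0.005,-0.008],[0,0,-0.005,-0.018],[0,0,-0.005,-0.03],[0,0,-0.005,-0.042],[0,0,-0.005,-0.054],[0,0,-0.005,-0.066],[0,0,-0.005,-0.078],[0,0,-0.005,-0.084],[0,0,-0.005,-0.084]]'; python3 -c "
from h import *
st=r.get_state();print(st['torque'].round(2));to(.462,.1242,.18)"
```

```text
time_s: 15.13
ee_pos: [0.4615, 0.1241, 0.1798]
orientation: [-2.131, -2.308, 0.001]
force: [-1.9, -0.2, -0.8]
finger_gap: 0.0117
grip_force: 70.4
[ 0.07  0.62 -0.13]
row [ 0.     0.003 -0.002] 0 yaw now 94.56 tilt 0.07
```

```bash
python3 -m creep '[[0,0,0,-0.008],[0,0,0,-0.016],[0,0,0,-0.024],[0,0,0,-0.03],[0,0,0,-0.03]]' | grep force:; python3 -c "
from h import *
st=r.get_state();print(st['torque'].round(2));to(.462,.1242,.18)";  python3 -m creep '[[0,0,0,-0.005],[0,0,0,-0.01],[0,0,0,-0.015],[0,0,0,-0.015]]' | grep force:; python3 -c "
from h import *
st=r.get_state();print(st['torque'].round(2));to(.462,.1242,.18)"
```

```text
force: [-1.6, -0.1, -0.9]
grip_force: 70.4
[-0.04  0.78 -0.12]
row [ 0.     0.003 -0.001] 0 yaw now 105.29 tilt 0.07
force: [-2.3, -0.6, -1.9]
grip_force: 70.3
[-0.09  0.86 -0.13]
row [-0.     0.003 -0.001] 0 yaw now 110.65 tilt 0.07
```

```bash
cat > t.py <<'E'
from h import *
st=r.get_state();print(st['force'].round(1),st['torque'].round(2),st['q'][6].round(2));to(.462,.1242,.18)
E
python3 -m creep '[[0,0,0,-0.005],[0,0,0,-0.009],[0,0,0,-0.009]]' >/dev/null; python3 t.py; python3 -m creep '[[0,0,0,-0.004],[0,0,0,-0.008],[0,0,0,-0.008]]' >/dev/null; python3 t.py;  python3 -m creep '[[0,0,0,-0.004],[0,0,0,-0.007],[0,0,0,-0.007]]' >/dev/null; python3 t.py
```

```text
[-2.1 -0.7 -4. ] [-0.12  0.89 -0.2 ] -0.05
row [-0.     0.003 -0.001] 0 yaw now 113.95 tilt 0.06
[-2.9 -1.1 -4.6] [-0.28  1.05 -0.19] -0.0
row [ 0.     0.002 -0.001] 0 yaw now 116.96 tilt 0.05
[-3.5 -0.4 -7.1] [-0.26  1.05 -0.24] 0.04
row [-0.     0.002 -0.001] 0 yaw now 119.48 tilt 0.04
```

```bash
python3 -m creep '[[0.003,-0.006,0,0],[0.003,-0.006,0,-0.003],[0.003,-0.006,0,-0.007],[0.003,-0.006,0,-0.007]]' >/dev/null; python3 t.py; python3 -m creep '[[0,0,0,-0.003],[0,0,0,-0.006],[0,0,0,-0.006]]' >/dev/null; python3 t.py
```

```text
[-1.4 -1.1 -9.5] [-0.26  0.62 -0.13] 0.09
row [-0.003  0.006 -0.   ] 0 yaw now 122.04 tilt 0.01
[ -1.5  -1.  -10. ] [-0.33  0.57 -0.22] 0.12
row [-0.003  0.006  0.   ] 0 yaw now 124.17 tilt 0.02
```

```bash
python3 -m creep '[[0,0,0.003,-0.003],[0,0,0.003,-0.006],[0,0,0.003,-0.006]]' >/dev/null; python3 t.py; python3 -m creep '[[0,0,0,-0.003],[0,0,0,-0.006],[0,0,0,-0.006]]' >/dev/null; python3 t.py; python3 -m creep '[[0,0,0,-0.003],[0,0,0,-0.005],[0,0,0,-0.005]]' >/dev/null; python3 t.py
```

```text
[-2.  -2.1 -5.6] [-0.43  0.8  -0.2 ] 0.16
row [-0.003  0.004 -0.   ] 0 yaw now 126.33 tilt 0.03
[-2.1 -1.  -3.1] [-0.46  0.82 -0.2 ] 0.19
row [-0.003  0.004 -0.   ] 0 yaw now 128.5 tilt 0.03
[-2.  -1.4 -1.7] [-0.47  0.83 -0.15] 0.22
row [-0.004  0.004 -0.001] 0 yaw now 130.26 tilt 0.03
```

```bash
python3 -m creep '[[0,0,0,-0.003],[0,0,0,-0.006],[0,0,0,-0.006]]' >/dev/null; python3 t.py; python3 -m creep '[[0,0,0,-0.003],[0,0,0,-0.006],[0,0,0,-0.006]]' >/dev/null; python3 t.py; python3 -m creep '[[0,0,0,-0.003],[0,0,0,-0.006],[0,0,0,-0.006]]' >/dev/null; python3 t.py
```

```text
[-1.8 -2.3 -0.6] [-0.46  0.81 -0.26] 0.26
row [-0.003  0.004 -0.001] 0 yaw now 132.44 tilt 0.02
[-2.8 -2.1  0.5] [-0.53  0.75 -0.54] 0.3
row [-0.004  0.004 -0.001] 0 yaw now 134.59 tilt 0.02
[-2.9 -1.1  0.5] [-0.58  0.71 -0.69] 0.33
row [-0.004  0.004 -0.001] 0 yaw now 136.75 tilt 0.02
```

```bash
python3 -m creep '[[0,0,0,0],[0,0,0,0],[0,0,0,0]]' >/dev/null; python3 t.py; python3 -m creep '[[0,0,0,0.008],[0,0,0,0.016],[0,0,0,0.024],[0,0,0,0.028],[0,0,0,0.028]]' >/dev/null; python3 t.py
```

```text
[-1.3 -0.8  1.5] [-0.61  0.71 -0.65] 0.33
row [-0.004  0.004 -0.001] 0 yaw now 136.66 tilt 0.01
[-2.1 -0.2  0.8] [-0.44  0.57 -0.04] 0.16
row [-0.005  0.004 -0.002] 0 yaw now 126.6 tilt 0.02
```

Stop felt (torque rose from 0.2 to 0.69 N m), then unloaded to about mid-play. I'll draw it out straight, gently at first.

```bash
python3 -m creep '[[0,0,-0.02,0],[0,0,-0.04,0],[0,0,-0.06,0],[0,0,-0.08,0],[0,0,-0.08,0]]' | grep -E 'pos|force:';python3 t.py; python3 -m creep '[[0,0,-0.03,0],[0,0,-0.06,0],[0,0,-0.1,0],[0,0,-0.14,0],[0,0,-0.25,0],[0,0,-0.4,0],[0,0,-0.55,0],[0,0,-0.7,0],[0,0,-0.85,0],[0,0,-0.98,0],[0,0,-0.98,0],[0,0,-0.98,0]]' | grep -E 'pos|force'; python3 - <<'E'
from h import *
st=r.get_state();f=cams.grab_frame('top');im=f['color']
M=R.from_rotvec(st['orientation']).as_matrix();print(st['torque'],st['finger_gap'])
to(.528,-.189,.333,26.5)
E
```

```text
ee_pos: [0.4612, 0.1242, 0.1923]
force: [-0.6, -0.8, -2.7]
grip_force: 70.1
[-0.6 -0.8 -2.7] [-0.39  0.56 -0.06] 0.18
row [-0.003  0.004  0.082] 0 yaw now 126.61 tilt 0.04
ee_pos: [0.4614, 0.1245, 0.3394]
force: [0.4, -0.4, -4.0]
grip_force: 70.1
[-0.02826232  0.04839939 -0.00820159] 0.012256827633665292
row [-1.943 -0.886  0.036] 0.2781 yaw now 126.6 tilt 0.02
```

```bash
python3 -m creep '[[-0.2,-0.09,0,0],[-0.4,-0.18,0,0],[-0.6,-0.27,0,0],[-0.8,-0.36,0,0],[-0.97,-0.44,0,0]]' >/dev/null; python3 -m creep '[[-0.22,-0.1,0,0],[-0.45,-0.2,0,0],[-0.65,-0.3,0,0],[-0.8,-0.37,0,0],[-0.9,-0.42,0,0],[-0.97,-0.445,0,0],[-0.97,-0.445,0,0],[-0.97,-0.445,0,0],[-0.97,-0.445,0,0]]'; python3 - <<'E'
from h import *
st=r.get_state();M=R.from_rotvec(st['orientation']).as_matrix();p=st['ee_pos']
from scipy.optimize import least_squares
f=cams.grab_frame('scene');T=T_of(f,st);P=cloud(f,T)
for lo,hi in [(.04,.08),(.08,.12)]:
    q=P[(np.hypot(P[:,:,0]-p[0],P[:,:,1]-p[1])<.02)&(p[2]-P[:,:,2]>lo)&(p[2]-P[:,:,2]<hi)]
    v=T[:2,3]-p[:2];v/=np.hypot(*v); m=q[:,:2].mean(0)-p[:2]
    print(len(q),'axis est rel TCP world',(m-v*.0055).round(4))
im=f['color']; w=cams.grab_frame('wrist');T=T_of(w,st);P=cloud(w,T).reshape(-1,3)
s=(abs(P[:,2]-.082)<.004)&(np.hypot(P[:,0]-.527,P[:,1]+.188)<.05);print('rim',s.sum(),cv2.minEnclosingCircle((P[s][:,:2]*1000).astype(np.float32)) if s.sum()>5 else '')
save(w,'hh.png')
to(.5265,-.1905,.2)
E
```

```text
time_s: 22.02
ee_pos: [0.5281, -0.1862, 0.3389]
orientation: [1.408, 2.809, 0.001]
force: [-0.3, 0.3, -3.6]
finger_gap: 0.0118
grip_force: 70.1
41 axis est rel TCP world [ 0.003  -0.0012]
41 axis est rel TCP world [ 0.0032 -0.0007]
rim 130 ((527.7960205078125, -190.11209106445312), 32.26011276245117)
row [-0.014 -0.024  0.927] 0 yaw now 126.74 tilt 0.03
```

View pics/hh.png

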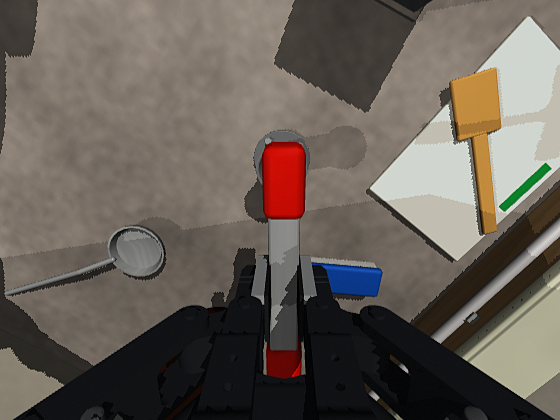

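```bash
python3 -m creep '[[-0.005,-0.024,0.12,0],[-0.005,-0.024,0.24,0],[-0.005,-0.024,0.36,0],[-0.005,-0.024,0.48,0],[-0.005,-0.024,0.56,0],[-0.005,-0.024,0.6,0],[-0.005,-0.024,0.6,0]]' | grep -E 'pos|force:'; python3 -m creep '[[0,0,0.04,0],[0,0,0.08,0],[0,0,0.12,0],[0,0,0.16,0],[0,0,0.2,0],[0,0,0.2,0]]'| grep -E 'pos|force:'
```

```text
ee_pos: [0.525, -0.1908, 0.2479]
force: [0.8, 0.0, -3.0]
grip_force: 70.0
ee_pos: [0.5249, -0.1913, 0.2173]
force: [0.0, 0.3, -4.2]
grip_force: 70.0
```

```bash
python3 -m creep '[[0.007,0.012,0.04,0],[0.007,0.012,0.08,0],[0.007,0.012,0.12,0],[0.007,0.012,0.16,0],[0.007,0.012,0.2,0],[0.007,0.012,0.24,0],[0.007,0.012,0.28,0],[0.007,0.012,0.3,0],[0.007,0.012,0.3,0]]' | grep -E 'pos|force:'; python3 -m creep '[[0,0,0.01,0],[0,0,0.02,0],[0,0,0.03,0],[0,0,0.035,0],[0,0,0.035,0]]'| grep -E 'pos|force:'
```

```text
ee_pos: [0.5259, -0.1893, 0.1728]
force: [0.4, 0.1, -3.9]
grip_force: 70.0
ee_pos: [0.5263, -0.1894, 0.1684]
force: [0.2, -0.6, -4.5]
grip_force: 70.0
```

```bash
python3 -m creep '[[0,0,0.004,0],[0,0,0.009,0],[0,0,0.009,0]]' | grep -E 'pos|force:'; python3 -m creep '[[0,0,0.004,0],[0,0,0.007,0],[0,0,0.007,0]]'| grep -E 'pos|force:'
```

```text
ee_pos: [0.5263, -0.1895, 0.167]
force: [0.2, -0.3, -3.2]
grip_force: 70.0
ee_pos: [0.5263, -0.1894, 0.166]
force: [0.4, 0.0, -3.9]
grip_force: 70.0
```

```bash
python3 -m creep '[[0,0,0.005,0],[0,0,0.01,0],[0,0,0.015,0],[0,0,0.015,0]]' | grep -E 'pos|force:'; python3 -m creep '[[0,0,0.004,0],[0,0,0.008,0],[0,0,0.008,0]]'| grep -E 'pos|force:'; python3 -m creep '[[0,0,0.003,0],[0,0,0.005,0],[0,0,0.005,0]]'| grep -E 'pos|force:'
```

```text
ee_pos: [0.5262, -0.1894, 0.1636]
force: [0.9, -0.1, -3.6]
grip_force: 70.0
ee_pos: [0.5262, -0.1894, 0.1625]
force: [0.7, -0.8, -4.1]
grip_force: 70.0
ee_pos: [0.5264, -0.1894, 0.1619]
force: [0.2, 0.1, -2.7]
grip_force: 70.1
```

```bash
python3 -m creep '[[0,0,0.004,0],[0,0,0.004,0]]'| grep -E 'pos|force:'; python3 -m creep '[[0,0,0,0],[0,0,0,0],[0,0,0,0],[0,0,0,0],[0,0,0,0]]' 0.35 20; python3 - <<'E'
from h import *
st=r.get_state();f=cams.grab_frame('scene');T=T_of(f,st);P=cloud(f,T);c=np.array([.527,-.19])
v=T[:2,3]-c;v/=np.hypot(*v)
for lo,hi in [(.085,.11),(.11,.135)]:
    q=P[(np.hypot(P[:,:,0]-c[0],P[:,:,1]-c[1])<.017)&(P[:,:,2]>lo)&(P[:,:,2]<hi)]
    print(len(q),q.mean(0)[:2]-v*.0055)
E
```

```text
ee_pos: [0.5267, -0.1894, 0.1619]
force: [-0.4, 0.6, 2.3]
grip_force: 70.9
time_s: 26.28
ee_pos: [0.5263, -0.1895, 0.1613]
orientation: [1.412, 2.806, -0.0]
force: [-0.6, 0.4, -0.0]
finger_gap: 0.0297
grip_force: 0.0
23 [ 0.52963765 -0.19015799]
23 [ 0.529652   -0.19040822]
```

```bash
python3 -m creep '[[0,0,0,0],[0,0,0,0],[0,0,0,0],[0,0,0,0],[0,0,-0.03,0],[0,0,-0.1,0],[0,0,-0.3,0],[0,0,-0.5,0],[0,0,-0.75,0],[0,0,-0.95,0],[0,0,-0.95,0],[0,0,-0.95,0],[0,0,-0.95,0]]' 1; python3 - <<'E'
from h import *
st=r.get_state()
C=np.array([.527,-.19])
for cam in ['wrist','top','scene']:
    f=cams.grab_frame(cam);T=T_of(f,st);print(cam);bar(f,T,c=tuple(C))
    P=cloud(f,T).reshape(-1,3);d=np.hypot(P[:,0]-C[0],P[:,1]-C[1])
    s=(abs(P[:,2]-.0815)<.003)&(d<.04)&(d>.022);print('rim',s.sum(),cv2.minEnclosingCircle((P[s][:,:2]*1000).astype(np.float32)))
    q=P[(P[:,2]>.085)&(P[:,2]<.145)&(d<.018)]; v=T[:2,3]-C;v/=np.hypot(*v)
    if cam!='wrist' and len(q): print('shank',len(q),q.mean(0)[:2]-v*.0055)
    if cam=='wrist': save(f,'i.png')
E
```

```text
time_s: 27.42
ee_pos: [0.5262, -0.1894, 0.304]
orientation: [1.412, 2.806, -0.0]
force: [0.8, -0.5, -0.6]
finger_gap: 0.0854
grip_force: 0.0
wrist
bar n 2660 rect ((528.2329711914062, -188.50418090820312), (19.627683639526367, 130.7660369873047), 36.94633865356445) pca yaw 126.53323650215054 mean [ 0.5249 -0.1843  0.1766] ztop 0.1788
rim 529 ((527.7146606445312, -190.25497436523438), 32.435874938964844)
top
bar n 178 rect ((510.6321716308594, -165.03582763671875), (19.031389236450195, 74.9072265625), 36.78177261352539) pca yaw 127.37073063526844 mean [ 0.5093 -0.1623  0.1759] ztop 0.1807
rim 49 ((527.7220458984375, -188.422119140625), 32.35950469970703)
shank 3 [ 0.5257021  -0.19219408]
scene
bar n 225 rect ((528.6351318359375, -187.80087280273438), (23.10736846923828, 128.71148681640625), 36.23270797729492) pca yaw 126.58601283952585 mean [ 0.5316 -0.1837  0.1701] ztop 0.1769
rim 38 ((527.8937377929688, -189.90484619140625), 34.25782012939453)
shank 55 [ 0.53030314 -0.18958202]
```

View pics/i.png

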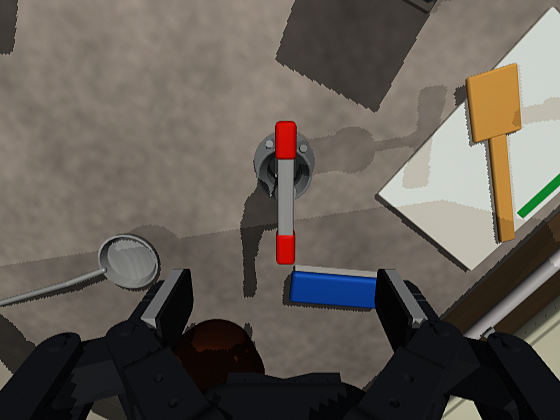

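```bash
python3 -c "
from h import *
print(r.job_done())"
```

```text
the job is handed in; nothing more can be done
None
```

The job is handed in, though I got no verdict back: the key seated fully, I turned the valve anticlockwise until I felt the stop, and the key is released upright in its holder, about 2 mm off centre, with nothing else touched.

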